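# Pack the round cheese moulds and their follower in the caddy

### The job

Put the round moulding kit away in the grey caddy. Stand the three round moulds in its larger bay, nested one inside another with the widest at the bottom and the slimmest on top, each upright and fully seated, and lay the round wooden follower flat in the smaller bay, knob up. Leave the square mould, the square follower, the jar and the bell where they are.

Things in the scene. Friction and masses are not known exactly. Their poses are not given: they have to be found in the camera images.
- wide_mould: widest round cheese mould: white tapered open cup with drain holes, 46 mm high, 54 mm across its foot, widening to a straight collar (top 14 mm) 68 mm across outside; walls 3 mm, floor 5 mm thick. Its mouth is 62 mm across inside. Grip it across the collar. Origin: centre of the underside; z up
- medium_mould: middle-sized round cheese mould: white tapered open cup with drain holes, 58 mm high, 40 mm across its foot, widening to a straight collar (top 14 mm) 54 mm across outside; walls 3 mm, floor 5 mm thick. Its mouth is 48 mm across inside. Seated in the widest, its underside is 5 mm above that one's and its collar clear above that rim. Grip it across the collar. Origin: centre of the underside; z up
- slim_mould: slimmest and tallest round cheese mould: white tapered open cup with drain holes, 70 mm high, 27.0 mm across its foot, widening to a straight collar (top 14 mm) 40 mm across outside; walls 3 mm, floor 5 mm thick. Seated in the middle one, its underside is 5 mm above that one's and its collar clear above that rim. Grip it across the collar. Origin: centre of the underside; z up
- round_follower: round follower (press plate): light wooden disc 60 mm across and 14 mm thick with an upright round knob 22 mm across in its middle, top of the knob 40 mm above the underside; grip the knob. Origin: centre of the underside; z up
- square_mould: look-alike that stays: square white plastic mould, 62 x 62 mm and 46 mm high, loose. Origin: centre of the underside
- square_follower: look-alike that stays: square wooden follower, plate 56 x 56 x 14 mm with the same round knob (22 mm across, top at 40 mm), loose. Origin: centre of the underside
- mould_bay (a point): centre of the floor of the caddy's larger bay. The caddy is a grey painted metal tray fixed to the counter, 215 x 106 mm outside, walls 5 mm thick and 20 mm high, floor 4 mm thick (this point is 4 mm above the counter), a 12 mm tab at each end; this bay is 120 mm (along x) by 96 mm (along y) inside. x runs along the caddy towards the smaller bay, z up
- follower_bay (a point): centre of the floor of the caddy's smaller bay, 80 mm (along x) by 96 mm (along y) inside, same walls and floor; 105 mm along x from the centre of the larger bay. Axes as the larger bay's
- jar: bystander: closed glass jar with a dark lid, 62 mm across, 80 mm high, loose. Origin: centre of the underside
- bell: bystander: domed counter bell, 81 mm across, 52 mm high, loose. Origin: centre of the underside
There are look-alikes about, which are no part of the job. Leave any blue or green look-alike of the medium_mould alone. What is shaped like the round_follower but red is not meant.

How it is judged:
By the outcome, as a careful person would: the job done as asked, in the order asked, and still so for the second after the job is handed in, with the robot touching nothing.
It also fails if it takes over 114 s, if anything falls off the work surface, if the arm or the gripper's body presses on something with over 40 N, if the wrist force passes 120 N, or if a joint passes its speed limit or range.

### The arm

A 7-joint arm with a two-finger parallel gripper is mounted at the origin on a cart in front of the work surface, level with it; the furniture and walls round the work are solid. World frame = base frame: x ahead of the robot, y to its left, z up, the work surface at z = 0. Lengths are in m, angles in rad, forces in N, time in s.
With the tool pointing down it reaches from about 0.4 to 0.85 m from the base axis. Payload 4.5 kg.
Tool frame: the origin (TCP) lies midway between the tips of the shut fingers; the grasp point (between the pads) lies 19 mm behind it; z points along the fingers, y is the line along which they close (so a half turn about z gives the same grasp; the last joint's range is limited). The gripper opens to 88 mm and grips with 3 to 60 N. Pads are 18 mm wide; open, the fingers measure 123 mm over their backs; the gripper's body (75 mm by 187 mm) begins 45 mm behind the grasp point.
Start: joints at [-1.166, 0.689, -0.195, 1.565, 0.157, 0.902, -0.215], TCP at [0.226, 0.583, 0.239] pointing down, gripper open.
Joint ranges: [-3.01, 3.01], [-0.46, 2.08], [-1.47, 1.51], [0.13, 2.56], [-1, 4.14], [0.04, 2.09], [-2.66, 2.66]. Speed limits (rad/s): [2.57, 2.57, 3.14, 3.14, 3.14, 3.14, 3.14].

### API

Orientations are given as a unit quaternion [x, y, z, w].
In Python, from plant import * gives the robot as it stands.
- The arm moves only by the tool send_rows, never from a script. Its argument "targets" is a list of rows, each a list of 2 entries, a list of its own where there are three numbers: the shift along the tool's x, y, z in units of 0.3 m (1.0 is 0.3 m), then the turn, a rotation vector about the tool's x, y, z in units of pi rad (1.0 is pi rad). A call has 1 to 12 rows; each row is the pose to reach, as a shift and turn from the pose commanded when the call began, along the tool's axes at that moment, turning the shorter way round; what a row does not reach only later rows make up. A row lasts 1/8 s, in which the tool goes at most 62.5 mm and 10.7 degrees, less where a joint would pass 70% of its speed; a pose out of reach is approached as far as the arm can. A call with a number of a shift or a turn outside -1 to 1 is refused whole. A call with a gripper value outside its range is refused whole. "fingers" is the opening, from 0 (shut) to 1 (fully open), set as the call begins (left out, the last holds). The fingers move at their own pace and stop on an object; "newtons" is the grip in N (left out, the last holds). Time passes only in rows, so rows that repeat a pose let the fingers close. It gives the time, the measured TCP pose, the force, the opening and the grip force at its end, in the units of the state.
- get_state(): the state, without advancing time (a new reading comes with each control period).
- snapshot(name): name is "scene" or "top" or "wrist"; returns a dict with "img" (400x640x3 uint8, blue, green, red), "fx", "fy", "cx", "cy" (pixels), "cam_to_world" (4x4, takes a point from camera to world coordinates); the wrist camera has in their place "T_tool_cam" (4x4, takes a point from camera to tool coordinates, whose origin is the TCP and whose axes are the flange's). Camera axes: x right, y down, z forward; pixel columns grow to the right and rows downward; lengths in m; the calibration is good to about 2 mm. A picture is of the moment at which its call begins: read the wrist's pose just before it. There is no depth.
- finish_job(): hands the job in; it is judged then, once.
The state is a dict: "clock": time; "q": joint angles; "qd": joint speeds; "joint_torque": joint torques, N m; "tool_pos": TCP position; "eef_rot": TCP orientation; "contact_force": force on the tool from outside, world axes, zero at the start; "moment": the same for the moment, N m; "opening": opening from 0.0 (shut) to 1.0 (fully open); "finger_force": force on a finger pad.
Only numpy, scipy, OpenCV 4.12 (cv2) and the standard library are available. Lean on these libraries where they do the work, as an engineer would, in place of code of your own. Each camera call takes 0.05 s, during which the arm holds its last target. There are 200 camera calls.

## Working session

There is one attempt and no reset: what is moved stays moved. The work goes in short steps, Python scripts to look and compute and a tool call to move; the robot and the scene stay as the last step left them, time stands still between calls to the robot, and variables do not carry over. Pictures are saved under pics/ and viewed, at most 14 in all, crops included, and the job is handed in when it is done.

Besides the shell and the picture viewer there is one more tool, called after "Request:" in YAML: its name, and indented under it one key for each argument. send_rows: Moves the arm, as the interface text tells. Its arguments: {"type":"object","properties":{"targets":{"type":"array"},"fingers":{"type":"number"},"newtons":{"type":"number"}},"required":["targets"]}

```bash
mkdir -p pics; ls
python3 - <<'E'
from plant import *
import cv2
s=get_state();print({k:s[k] for k in("clock","tool_pos","eef_rot","opening")})
for n in("scene","top"):
    d=snapshot(n);cv2.imwrite(f"pics/{n}0.png",d["img"]);print(d["fx"],d["fy"],d["cx"],d["cy"],d["cam_to_world"])
E
```

```text
pics
{'clock': 0.0, 'tool_pos': array([0.22626881, 0.58191875, 0.23789658]), 'eef_rot': array([ 1.84280146e-01,  9.82873319e-01, -9.24244576e-04, -1.10402134e-04]), 'opening': 0.9922148167131476}
375.21978173737756 375.21978173737756 325.0903784275481 199.0175634625113 [[ 0.84802285 -0.27011777  0.45595354  0.02232378]
 [-0.52994162 -0.43931852  0.72536965 -0.80351144]
 [ 0.0043736  -0.85675879 -0.51569879  0.60873371]
 [ 0.          0.          0.          1.        ]]
369.80193165697307 369.80193165697307 316.8236326241396 198.4714558099077 [[-0.00599907 -0.99117957  0.13238982  0.38370778]
 [-0.99993887  0.00717568  0.00841215 -0.00348986]
 [-0.00928794 -0.13233126 -0.99116203  0.93044167]
 [ 0.          0.          0.          1.        ]]
```

View pics/scene0.png

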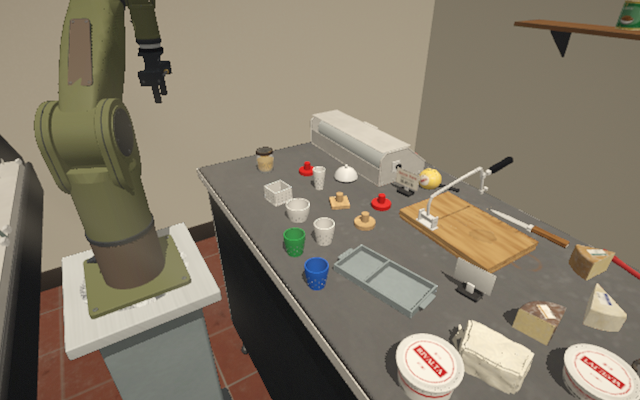

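View pics/top0.png

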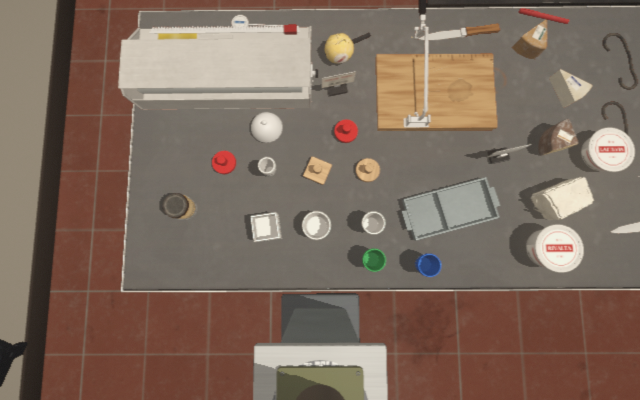

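The overhead view shows the wide mould near (316,225), medium (373,222), slim (266,166), round follower (368,170) and the caddy around (450,209). I'll enlarge these.

Run:
```python
import cv2
i=cv2.imread("pics/top0.png")
cv2.imwrite("pics/c1.png",cv2.resize(i[140:250,230:390],None,fx=5,fy=5,interpolation=cv2.INTER_CUBIC))
cv2.imwrite("pics/c2.png",cv2.resize(i[170:245,395:505],None,fx=7,fy=7,interpolation=cv2.INTER_CUBIC))
```

```text
(no output)
```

View pics/c1.png

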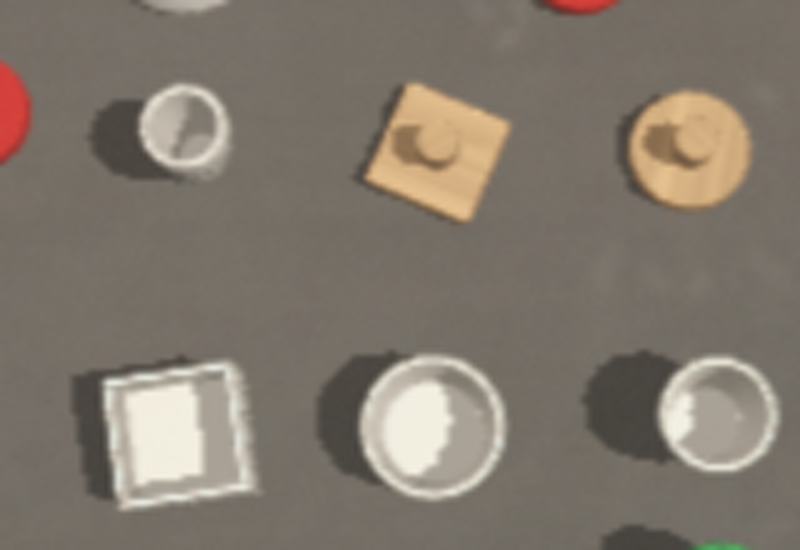

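View pics/c2.png

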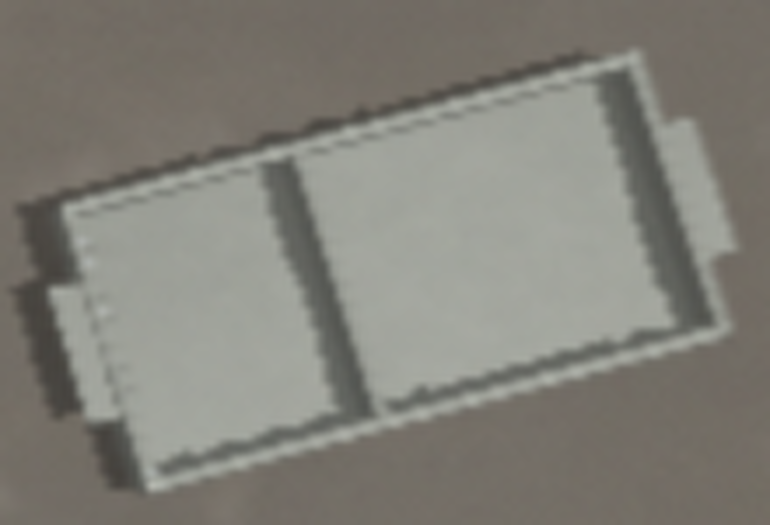

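Moulds' rims in the crop: wide (433,426), medium (718,413), slim (184,126), knob top (696,139). Caddy rim corners are (62,205), (640,55), (727,327), (150,490), and the larger bay is on the right (−y).

```bash
cat > h.py <<'E'
from plant import *
import numpy as np, cv2
from scipy.spatial.transform import Rotation as R
def px(d,u,v,z,T=None):
    T=d["cam_to_world"] if T is None else T
    r=T[:3,:3]@np.array([(u-d["cx"])/d["fx"],(v-d["cy"])/d["fy"],1]);return T[:3,3]+r*(z-T[2,3])/r[2]
def rel(pos,yaw=None,rv=None):
    "shift/turn units from commanded pose approx measured; yaw = world yaw of tool y axis"
    s=get_state();A=R.from_quat(s["eef_rot"])
    return np.round(A.inv().apply(np.array(pos)-s["tool_pos"])/.3,4)
E
python3 - <<'E'
from h import *
d=snapshot("top")
f=lambda u,v,z,s,ox,oy:px(d,(u+.5)/s-.5+ox,(v+.5)/s-.5+oy,z)
for n,u,v,z,w in(("wide",433,426,.046,72),("med",718,413,.058,59),("slim",184,126,.07,44),("knob",696,139,.04,20),("disc",689,150,.014,60)):
    print(n,f(u,v,z,5,230,140).round(4),"dia",np.linalg.norm(f(u+w,v,z,5,230,140)-f(u-w,v,z,5,230,140)).round(4))
c=[f(u,v,.02,7,395,170) for u,v in((62,205),(640,55),(727,327),(150,490))]
print(np.round(c,4));print([np.linalg.norm(c[i]-c[i-1]).round(4) for i in range(4)])
m=np.mean(c,0);ax=(c[0]-c[1]+c[3]-c[2]);ax/=np.linalg.norm(ax)
print(m,ax,"yaw",np.degrees(np.arctan2(ax[1],ax[0])))
# larger bay centre: from -107.5: +5+60 => -42.5 ; small: +62.5
print("mould_bay",m-.0425*ax,"fol",m+.0625*ax, "div",[f(u,v,.02,7,395,170).round(4) for u,v in((285,155),(375,410))])
s=get_state();print(R.from_quat(s["eef_rot"]).as_matrix().round(4),s["tool_pos"])
E
```

```text
wide [0.4384 0.0059 0.046 ] dia 0.0688
med [ 0.4429 -0.1286  0.058 ] dia 0.0555
slim [0.5803 0.1233 0.07  ] dia 0.0419
knob [ 0.5786 -0.1239  0.04  ] dia 0.0196
disc [ 0.5787 -0.1238  0.014 ] dia 0.0605
[[ 0.5028 -0.2104  0.02  ]
 [ 0.5552 -0.4177  0.02  ]
 [ 0.4579 -0.4417  0.02  ]
 [ 0.4023 -0.2373  0.02  ]]
[np.float64(0.104), np.float64(0.2138), np.float64(0.1001), np.float64(0.2118)]
[ 0.47955646 -0.32676628  0.02      ] [-0.25369595  0.96728401  0.        ] yaw 104.69632782800423
mould_bay [ 0.49033854 -0.36787585  0.02      ] fol [ 0.46370047 -0.26631103  0.02      ] div [array([ 0.5201, -0.29  ,  0.02  ]), array([ 0.4297, -0.317 ,  0.02  ])]
[[-9.320e-01  3.623e-01 -4.000e-04]
 [ 3.623e-01  9.320e-01 -1.300e-03]
 [-1.000e-04 -1.400e-03 -1.000e+00]] [0.22634106 0.58206209 0.23810114]
```

Request:
send_rows:
  targets:
    - [[-0.678, -0.768, 0], [0, 0, 0]]
    - [[-0.678, -0.768, 0], [0, 0, 0]]
    - [[-0.678, -0.768, 0], [0, 0, 0]]
    - [[-0.678, -0.768, 0], [0, 0, 0]]
    - [[-0.678, -0.768, 0], [0, 0, 0]]
    - [[-0.678, -0.768, 0], [0, 0, 0]]
    - [[-0.678, -0.768, 0], [0, 0, 0]]
    - [[-0.678, -0.768, 0], [0, 0, 0]]
  fingers: 1
  newtons: 15

```text
clock: 1.15
tool_pos: [0.332, 0.2959, 0.2388]
eef_rot: [0.183, 0.983, 0.001, -0.0]
contact_force: [-0.5, -0.0, 0.4]
opening: 0.997
finger_force: 0.0
```

Request:
send_rows:
  targets:
    - [[-0.678, -0.768, 0.3], [0, 0, 0]]
    - [[-0.678, -0.768, 0.3], [0, 0, 0]]
    - [[-0.678, -0.768, 0.3], [0, 0, 0]]
    - [[-0.678, -0.768, 0.3], [0, 0, 0]]
    - [[-0.678, -0.768, 0.3], [0, 0, 0]]
    - [[-0.678, -0.768, 0.3], [0, 0, 0]]
    - [[-0.678, -0.768, 0.3], [0, 0, 0]]
    - [[-0.678, -0.768, 0.3], [0, 0, 0]]
    - [[-0.678, -0.768, 0.3], [0, 0, 0]]
    - [[-0.678, -0.768, 0.3], [0, 0, 0]]

```text
clock: 2.4
tool_pos: [0.4386, 0.0067, 0.149]
eef_rot: [0.183, 0.983, 0.0, 0.0]
contact_force: [-0.5, -0.9, 0.4]
opening: 0.997
finger_force: 0.0
```

Run:
```python
from h import *
s=get_state();print(s["clock"],s["tool_pos"],s["eef_rot"],s["q"].round(2),rel([.4384,.0059,.026]))
A=R.from_quat(s["eef_rot"]).as_matrix()
w=snapshot("wrist");cv2.imwrite("pics/w1.png",w["img"])
T=np.eye(4);T[:3,:3]=A;T[:3,3]=s["tool_pos"];C=T@w["T_tool_cam"]
ci=np.linalg.inv(C)
for p in([.4384,.0059,.046],[.4384,.0059,0]):
    c=ci@np.r_[p,1];print(w["fx"]*c[0]/c[2]+w["cx"],w["fy"]*c[1]/c[2]+w["cy"])
```

```text
2.4 [0.43864251 0.00670736 0.14899965] [1.83308764e-01 9.83055341e-01 2.17151519e-04 2.14070101e-04] [ 0.02  0.63 -0.21  2.2   0.37  0.35  0.69] [-1.0e-04 -3.0e-03  4.1e-01]
322.96876484917664 196.29722134039673
323.16096697619304 183.78477783665258
```

View pics/w1.png

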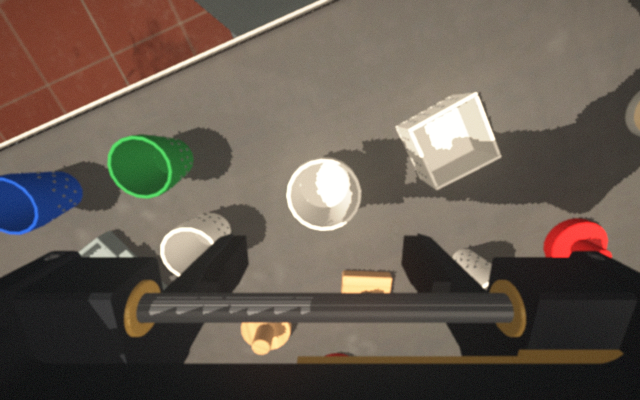

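The wide rim is centred at (324,194), within 2 px of the prediction (323,196). I'll descend and grip.

Request:
send_rows:
  targets:
    - [[0, -0.002, 0.2], [0, 0, 0]]
    - [[0, -0.002, 0.3], [0, 0, 0]]
    - [[0, -0.002, 0.4], [0, 0, 0]]
    - [[0, -0.002, 0.4], [0, 0, 0]]
    - [[0, -0.002, 0.4], [0, 0, 0]]

```text
clock: 3.08
tool_pos: [0.4406, 0.0048, 0.0317]
eef_rot: [0.184, 0.983, -0.001, -0.001]
contact_force: [0.5, -0.9, 0.4]
opening: 0.996
finger_force: 0.0
```

Request:
send_rows:
  targets:
    - [[0, 0, 0], [0, 0, 0]]
    - [[0, 0, 0], [0, 0, 0]]
    - [[0, 0, 0], [0, 0, 0]]
    - [[0, 0, 0], [0, 0, 0]]
    - [[0, 0, 0], [0, 0, 0]]
    - [[0, 0, 0], [0, 0, 0]]
  fingers: 0.6
  newtons: 15

```text
clock: 3.82
tool_pos: [0.4407, 0.0045, 0.0323]
eef_rot: [0.184, 0.983, -0.001, -0.001]
contact_force: [0.3, 1.0, 2.4]
opening: 0.778
finger_force: 15.0
```

Run:
```python
from h import *
s=get_state();print(s["clock"],s["tool_pos"],s["eef_rot"])
p=s["tool_pos"];print(rel([p[0],p[1],.13]), rel([.4903,-.3679,.13]))
```

```text
3.825 [0.44072585 0.00446935 0.03234091] [ 1.84354036e-01  9.82859017e-01 -1.12114181e-03 -6.96263611e-04]
[ 3.000e-04 -8.000e-04 -3.255e-01] [-0.6035 -1.0978 -0.3234]
```

Request:
send_rows:
  targets:
    - [[0, 0, -0.1], [0, 0, 0]]
    - [[0, 0, -0.22], [0, 0, 0]]
    - [[0, 0, -0.32], [0, 0, 0]]
    - [[-0.075, -0.137, -0.32], [0, 0, 0]]
    - [[-0.15, -0.275, -0.32], [0, 0, 0]]
    - [[-0.225, -0.412, -0.32], [0, 0, 0]]
    - [[-0.302, -0.549, -0.32], [0, 0, 0]]

```text
clock: 4.7
tool_pos: [0.465, -0.1833, 0.1283]
eef_rot: [0.184, 0.983, -0.001, -0.001]
contact_force: [1.2, -0.2, -0.8]
opening: 0.777
finger_force: 15.0
```

Request:
send_rows:
  targets:
    - [[-0.075, -0.137, 0], [0, 0, 0]]
    - [[-0.15, -0.275, 0], [0, 0, 0]]
    - [[-0.225, -0.412, 0], [0, 0, 0]]
    - [[-0.302, -0.549, 0], [0, 0, 0]]
    - [[-0.302, -0.549, 0], [0, 0, 0]]
    - [[-0.302, -0.549, 0], [0, 0, 0]]

```text
clock: 5.45
tool_pos: [0.4898, -0.367, 0.1283]
eef_rot: [0.184, 0.983, -0.001, -0.002]
contact_force: [0.1, 0.7, -0.3]
opening: 0.776
finger_force: 15.0
```

Run:
```python
from h import *
s=get_state();print(s["clock"],s["tool_pos"],s["eef_rot"],s["q"].round(2))
print(rel([.4903,-.3679,.037]))
```

```text
5.45 [ 0.48975256 -0.36697818  0.12828973] [ 1.84061034e-01  9.82913408e-01 -5.14660330e-04 -1.58219935e-03] [ 0.95  0.91 -0.72  1.68  0.76  0.86  1.1 ]
[-0.0037 -0.0017  0.3043]
```

Request:
send_rows:
  targets:
    - [[-0.003, -0.002, 0.1], [0, 0, 0]]
    - [[-0.003, -0.002, 0.2], [0, 0, 0]]
    - [[-0.003, -0.002, 0.25], [0, 0, 0]]
    - [[-0.003, -0.002, 0.28], [0, 0, 0]]
    - [[-0.003, -0.002, 0.305], [0, 0, 0]]
    - [[-0.003, -0.002, 0.305], [0, 0, 0]]
    - [[-0.003, -0.002, 0.305], [0, 0, 0]]

```text
clock: 6.32
tool_pos: [0.4911, -0.3693, 0.0379]
eef_rot: [0.184, 0.983, -0.001, -0.0]
contact_force: [0.1, 0.0, -1.0]
opening: 0.78
finger_force: 15.0
```

Request:
send_rows:
  targets:
    - [[0, 0, 0.004], [0, 0, 0]]
    - [[0, 0, 0.007], [0, 0, 0]]
    - [[0, 0, 0.007], [0, 0, 0]]
    - [[0, 0, 0.007], [0, 0, 0]]

```text
clock: 6.82
tool_pos: [0.4911, -0.3694, 0.0364]
eef_rot: [0.184, 0.983, -0.002, -0.0]
contact_force: [-1.2, 0.7, 7.1]
opening: 0.782
finger_force: 15.1
```

Request:
send_rows:
  targets:
    - [[0, 0, 0], [0, 0, 0]]
    - [[0, 0, 0], [0, 0, 0]]
    - [[0, 0, 0], [0, 0, 0]]
    - [[0, 0, 0], [0, 0, 0]]
  fingers: 1

```text
clock: 7.32
tool_pos: [0.4907, -0.3691, 0.0351]
eef_rot: [0.184, 0.983, -0.001, -0.001]
contact_force: [-0.8, 0.6, 0.4]
opening: 1.002
finger_force: 0.0
```

Run:
```python
from h import *
s=get_state();print(s["clock"],s["tool_pos"],s["contact_force"])
p=s["tool_pos"];print(rel([p[0],p[1],.15]), rel([.4429,-.1286,.15]))
```

```text
7.325 [ 0.49068324 -0.36907154  0.03505075] [-0.83860732  0.63584246  0.42625557]
[ 0.0006 -0.001  -0.3832] [ 0.4395  0.6884 -0.3843]
```

Request:
send_rows:
  targets:
    - [[0, 0, -0.15], [0, 0, 0]]
    - [[0, 0, -0.3], [0, 0, 0]]
    - [[0, 0, -0.38], [0, 0, 0]]
    - [[0.11, 0.17, -0.38], [0, 0, 0]]
    - [[0.22, 0.344, -0.38], [0, 0, 0]]
    - [[0.33, 0.516, -0.38], [0, 0, 0]]
    - [[0.44, 0.688, -0.38], [0, 0, 0]]
    - [[0.44, 0.688, -0.38], [0, 0, 0]]
    - [[0.44, 0.688, -0.38], [0, 0, 0]]

```text
clock: 8.45
tool_pos: [0.443, -0.1293, 0.1489]
eef_rot: [0.184, 0.983, -0.002, -0.001]
contact_force: [0.1, -0.3, 0.4]
opening: 1.0
finger_force: 0.0
```

Run:
```python
from h import *
s=get_state();print(s["clock"],s["tool_pos"],rel([.4429,-.1286,.046]))
A=R.from_quat(s["eef_rot"]).as_matrix()
w=snapshot("wrist");d=snapshot("top")
T=np.eye(4);T[:3,:3]=A;T[:3,3]=s["tool_pos"];ci=np.linalg.inv(T@w["T_tool_cam"])
c=ci@np.r_[.4429,-.1286,.058,1];u,v=w["fx"]*c[0]/c[2]+w["cx"],w["fy"]*c[1]/c[2]+w["cy"];print(u,v)
a=cv2.resize(w["img"][100:300,200:450],None,fx=1.6,fy=1.6)
b=cv2.resize(d["img"][170:250,395:505],None,fx=5,fy=5,interpolation=cv2.INTER_CUBIC)[:400,:400*1]
b=cv2.resize(d["img"][170:245,395:505],None,fx=5,fy=5,interpolation=cv2.INTER_CUBIC)
o=np.zeros((800,600,3),np.uint8)[:600];
o=np.vstack([cv2.resize(a,(250,200)),]) if 0 else None
cv2.imwrite("pics/w2.png",a);
h=np.zeros((375,400+550,3),np.uint8);h[:320,:400]=a;h[:,400:]=b
cv2.imwrite("pics/m2.png",cv2.resize(h,(798,315)))
```

```text
8.45 [ 0.44299793 -0.12932118  0.14887644] [0.0009 0.0034 0.3429]
325.0254428130445 200.00141893298485
```

View pics/m2.png

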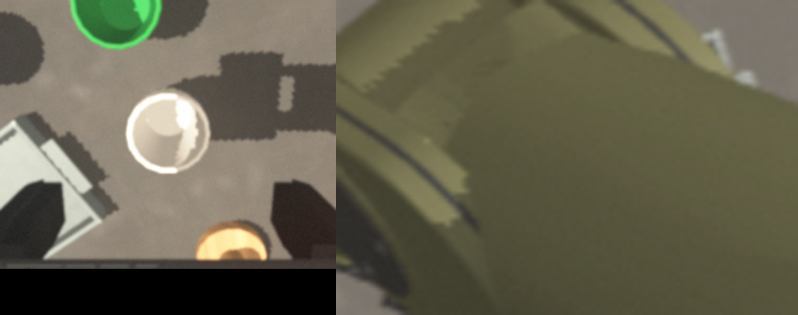

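The medium rim is centred at about (325,198), against a prediction of (325,200), so I'll grip it near the tips. The top view is blocked by the arm.

Request:
send_rows:
  targets:
    - [[0.001, 0.003, 0.2], [0, 0, 0]]
    - [[0.001, 0.003, 0.29], [0, 0, 0]]
    - [[0.001, 0.003, 0.343], [0, 0, 0]]
    - [[0.001, 0.003, 0.343], [0, 0, 0]]
    - [[0.001, 0.003, 0.343], [0, 0, 0]]

```text
clock: 9.18
tool_pos: [0.4429, -0.1288, 0.0462]
eef_rot: [0.185, 0.983, -0.001, -0.0]
contact_force: [0.1, -0.3, -0.4]
opening: 0.998
finger_force: 0.0
```

Request:
send_rows:
  targets:
    - [[0, 0, 0], [0, 0, 0]]
    - [[0, 0, 0], [0, 0, 0]]
    - [[0, 0, 0], [0, 0, 0]]
    - [[0, 0, 0], [0, 0, 0]]
    - [[0, 0, 0], [0, 0, 0]]
    - [[0, 0, 0], [0, 0, 0]]
    - [[0, 0, 0], [0, 0, 0]]
  fingers: 0.45

```text
clock: 10.05
tool_pos: [0.4425, -0.1282, 0.046]
eef_rot: [0.184, 0.983, -0.001, -0.001]
contact_force: [0.1, -1.1, 4.0]
opening: 0.611
finger_force: 15.0
```

Run:
```python
from h import *
s=get_state();print(s["clock"],s["tool_pos"])
p=s["tool_pos"];print(rel([p[0],p[1],.17]), rel([.4907,-.3692,.17]))
```

```text
10.05 [ 0.44253542 -0.12818547  0.04603892]
[ 0.0005 -0.0013 -0.4132] [-0.4404 -0.6919 -0.4115]
```

Request:
send_rows:
  targets:
    - [[0, 0, -0.1], [0, 0, 0]]
    - [[0, 0, -0.22], [0, 0, 0]]
    - [[0, 0, -0.33], [0, 0, 0]]
    - [[-0.09, -0.138, -0.35], [0, 0, 0]]
    - [[-0.176, -0.277, -0.35], [0, 0, 0]]
    - [[-0.264, -0.415, -0.35], [0, 0, 0]]
    - [[-0.352, -0.554, -0.35], [0, 0, 0]]
    - [[-0.44, -0.692, -0.35], [0, 0, 0]]
    - [[-0.44, -0.692, -0.35], [0, 0, 0]]
    - [[-0.44, -0.692, -0.35], [0, 0, 0]]

```text
clock: 11.3
tool_pos: [0.4903, -0.3677, 0.1507]
eef_rot: [0.184, 0.983, -0.0, -0.001]
contact_force: [-0.2, 0.0, -1.0]
opening: 0.614
finger_force: 15.0
```

Run:
```python
from h import *
s=get_state();print(s["clock"],s["tool_pos"],rel([.4907,-.3692,.056]))
w=snapshot("wrist");cv2.imwrite("pics/w3.png",w["img"])
```

```text
11.3 [ 0.49029222 -0.3677153   0.15066075] [-0.0039 -0.0038  0.3155]
```

View pics/w3.png

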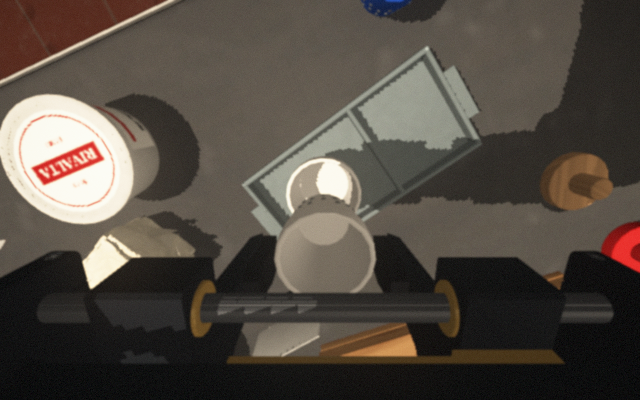

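The wide mould stands flat and roughly centred in the large bay (rim near (324,190)), and the medium is held upright above it.

Request:
send_rows:
  targets:
    - [[-0.004, -0.004, 0.12], [0, 0, 0]]
    - [[-0.004, -0.004, 0.2], [0, 0, 0]]
    - [[-0.004, -0.004, 0.26], [0, 0, 0]]
    - [[-0.004, -0.004, 0.3], [0, 0, 0]]
    - [[-0.004, -0.004, 0.315], [0, 0, 0]]
    - [[-0.004, -0.004, 0.315], [0, 0, 0]]
    - [[-0.004, -0.004, 0.315], [0, 0, 0]]

```text
clock: 12.22
tool_pos: [0.4915, -0.371, 0.0575]
eef_rot: [0.184, 0.983, -0.001, -0.0]
contact_force: [0.6, 0.0, 0.0]
opening: 0.616
finger_force: 15.0
```

Request:
send_rows:
  targets:
    - [[0, -0.002, 0.004], [0, 0, 0]]
    - [[0, -0.002, 0.008], [0, 0, 0]]
    - [[0, -0.002, 0.011], [0, 0, 0]]
    - [[0, -0.002, 0.011], [0, 0, 0]]
    - [[0, -0.002, 0.011], [0, 0, 0]]

```text
clock: 12.85
tool_pos: [0.4911, -0.3715, 0.055]
eef_rot: [0.184, 0.983, -0.002, -0.001]
contact_force: [-2.7, 0.8, 10.0]
opening: 0.617
finger_force: 15.0
```

Request:
send_rows:
  targets:
    - [[0, 0, 0], [0, 0, 0]]
    - [[0, 0, 0], [0, 0, 0]]
    - [[0, 0, 0], [0, 0, 0]]
    - [[0, 0, 0], [0, 0, 0]]
    - [[0, 0, -0.1], [0, 0, 0]]
    - [[0, 0, -0.2], [0, 0, 0]]
    - [[0, 0, -0.35], [0, 0, 0]]
    - [[0, 0, -0.4], [0, 0, 0]]
    - [[0, 0, -0.4], [0, 0, 0]]
  fingers: 0.85

```text
clock: 13.98
tool_pos: [0.4914, -0.3714, 0.174]
eef_rot: [0.184, 0.983, -0.002, -0.0]
contact_force: [0.1, 0.1, -0.1]
opening: 0.853
finger_force: 0.0
```

Run:
```python
from h import *
s=get_state();print(s["clock"],s["tool_pos"],s["eef_rot"],rel([.5803,.1233,.16]))
w=snapshot("wrist");cv2.imwrite("pics/w4.png",cv2.resize(w["img"][120:280,220:440],None,fx=2.5,fy=2.5))
T=np.eye(4);T[:3,:3]=R.from_quat(s["eef_rot"]).as_matrix();T[:3,3]=s["tool_pos"];ci=np.linalg.inv(T@w["T_tool_cam"])
for z in(.067,.05):
    c=ci@np.r_[.4911,-.3715,z,1];print((w["fx"]*c[0]/c[2]+w["cx"]-220)*2.5,(w["fy"]*c[1]/c[2]+w["cy"]-120)*2.5,w["fx"]/c[2]*2.5)
```

```text
13.975 [ 0.49139305 -0.37137253  0.17395799] [ 1.84397504e-01  9.82850421e-01 -1.58629342e-03 -3.07553457e-04] [0.3215 1.6443 0.0412]
260.20350037736887 186.99171647011673 2692.8428385116176
260.39639869316784 174.67500304134632 2536.981288107477
```

View pics/w4.png

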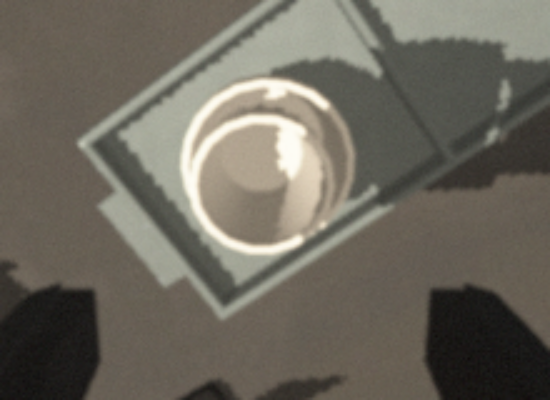

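Medium rim (260,183) inside the wide rim (268,162), both flat; the height matches seated. Next is the slim mould.

Request:
send_rows:
  targets:
    - [[0.035, 0.18, 0], [0, 0, 0]]
    - [[0.07, 0.36, 0], [0, 0, 0]]
    - [[0.105, 0.54, 0], [0, 0, 0]]
    - [[0.14, 0.72, 0], [0, 0, 0]]
    - [[0.16, 0.822, 0.02], [0, 0, 0]]

```text
clock: 14.65
tool_pos: [0.5354, -0.1203, 0.1657]
eef_rot: [0.182, 0.983, -0.0, -0.002]
contact_force: [0.6, 1.0, -0.0]
opening: 0.851
finger_force: 0.0
```

Request:
send_rows:
  targets:
    - [[0.035, 0.18, 0], [0, 0, 0]]
    - [[0.07, 0.36, 0], [0, 0, 0]]
    - [[0.105, 0.54, 0], [0, 0, 0]]
    - [[0.14, 0.72, 0], [0, 0, 0]]
    - [[0.16, 0.822, 0.02], [0, 0, 0]]
    - [[0.16, 0.822, 0.02], [0, 0, 0]]
    - [[0.16, 0.822, 0.02], [0, 0, 0]]

```text
clock: 15.52
tool_pos: [0.5795, 0.1214, 0.1588]
eef_rot: [0.185, 0.983, -0.003, -0.002]
contact_force: [-0.4, -0.3, 1.2]
opening: 0.847
finger_force: 0.0
```

Run:
```python
from h import *
s=get_state();print(s["clock"],s["tool_pos"],s["eef_rot"],s["q"].round(2),rel([.5803,.1233,.058]))
w=snapshot("wrist");cv2.imwrite("pics/w5.png",w["img"])
T=np.eye(4);T[:3,:3]=R.from_quat(s["eef_rot"]).as_matrix();T[:3,3]=s["tool_pos"];ci=np.linalg.inv(T@w["T_tool_cam"])
c=ci@np.r_[.5803,.1233,.07,1];print(w["fx"]*c[0]/c[2]+w["cx"],w["fy"]*c[1]/c[2]+w["cy"],w["fx"]/c[2])
```

```text
15.525 [0.57952599 0.12141591 0.15883286] [ 0.18477569  0.98277507 -0.00266708 -0.00200039] [ 0.09  0.83 -0.68  1.72  0.67  0.85  0.3 ] [-0.0011  0.0088  0.3361]
326.8758973790598 201.3412559133237 1151.967374015151
```

View pics/w5.png

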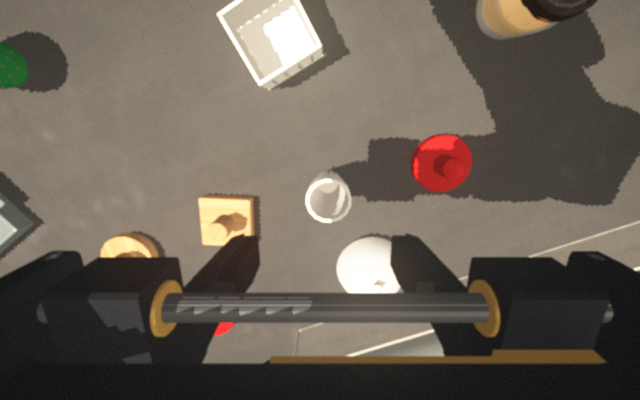

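Slim rim is at (328,199), prediction (327,201).

Request:
send_rows:
  targets:
    - [[0, 0.008, 0.18], [0, 0, 0]]
    - [[0, 0.008, 0.28], [0, 0, 0]]
    - [[0, 0.008, 0.336], [0, 0, 0]]
    - [[0, 0.008, 0.336], [0, 0, 0]]
    - [[0, 0.008, 0.336], [0, 0, 0]]

```text
clock: 16.2
tool_pos: [0.5818, 0.1254, 0.0606]
eef_rot: [0.185, 0.983, -0.001, -0.0]
contact_force: [0.3, 0.4, -0.1]
opening: 0.846
finger_force: 0.0
```

Request:
send_rows:
  targets:
    - [[0, 0, 0], [0, 0, 0]]
    - [[0, 0, 0], [0, 0, 0]]
    - [[0, 0, 0], [0, 0, 0]]
    - [[0, 0, 0], [0, 0, 0]]
    - [[0, 0, 0], [0, 0, 0]]
    - [[0, 0, 0], [0, 0, 0]]
    - [[0, 0, 0], [0, 0, 0]]
  fingers: 0.3

```text
clock: 17.08
tool_pos: [0.581, 0.1253, 0.0596]
eef_rot: [0.184, 0.983, -0.001, -0.001]
contact_force: [-0.3, -1.3, 3.4]
opening: 0.449
finger_force: 15.0
```

Run:
```python
from h import *
s=get_state();print(s["clock"],s["tool_pos"])
p=s["tool_pos"];print(rel([p[0],p[1],.18]), rel([.4911,-.3710,.18]))
```

```text
17.075 [0.58097928 0.12527242 0.05958519]
[ 0.0005 -0.0011 -0.4014] [-0.3197 -1.6515 -0.3971]
```

Request:
send_rows:
  targets:
    - [[0, 0, -0.1], [0, 0, 0]]
    - [[0, 0, -0.22], [0, 0, 0]]
    - [[0, 0, -0.34], [0, 0, 0]]
    - [[-0.03, -0.15, -0.4], [0, 0, 0]]
    - [[-0.06, -0.3, -0.4], [0, 0, 0]]
    - [[-0.09, -0.45, -0.4], [0, 0, 0]]
    - [[-0.12, -0.6, -0.4], [0, 0, 0]]
    - [[-0.15, -0.75, -0.4], [0, 0, 0]]
    - [[-0.16, -0.826, -0.4], [0, 0, 0]]

```text
clock: 18.2
tool_pos: [0.535, -0.1261, 0.1794]
eef_rot: [0.186, 0.983, -0.002, -0.002]
contact_force: [0.9, 0.9, -1.1]
opening: 0.449
finger_force: 15.0
```

Request:
send_rows:
  targets:
    - [[-0.03, -0.15, 0], [0, 0, 0]]
    - [[-0.06, -0.3, 0], [0, 0, 0]]
    - [[-0.09, -0.45, 0], [0, 0, 0]]
    - [[-0.12, -0.6, 0], [0, 0, 0]]
    - [[-0.15, -0.75, 0], [0, 0, 0]]
    - [[-0.16, -0.826, 0], [0, 0, 0]]
    - [[-0.16, -0.826, 0], [0, 0, 0]]
    - [[-0.16, -0.826, 0], [0, 0, 0]]

```text
clock: 19.2
tool_pos: [0.4917, -0.3691, 0.1807]
eef_rot: [0.183, 0.983, -0.0, -0.001]
contact_force: [0.8, -0.1, -0.9]
opening: 0.45
finger_force: 15.0
```

Run:
```python
from h import *
s=get_state();print(s["clock"],s["tool_pos"],rel([.4911,-.3710,.0745]))
```

```text
19.2 [ 0.4917089  -0.3690937   0.18065136] [-0.001  -0.0063  0.3538]
```

Request:
send_rows:
  targets:
    - [[0.004, -0.005, 0.12], [0, 0, 0]]
    - [[0.004, -0.005, 0.22], [0, 0, 0]]
    - [[0.004, -0.005, 0.29], [0, 0, 0]]
    - [[0.004, -0.005, 0.34], [0, 0, 0]]
    - [[0.004, -0.005, 0.35], [0, 0, 0]]
    - [[0.004, -0.005, 0.35], [0, 0, 0]]
    - [[0.004, -0.005, 0.35], [0, 0, 0]]

```text
clock: 20.08
tool_pos: [0.4898, -0.3725, 0.0766]
eef_rot: [0.184, 0.983, -0.001, -0.0]
contact_force: [0.4, -0.6, -1.0]
opening: 0.454
finger_force: 15.0
```

Request:
send_rows:
  targets:
    - [[0, 0.003, 0.004], [0, 0, 0]]
    - [[0, 0.003, 0.008], [0, 0, 0]]
    - [[0, 0.003, 0.012], [0, 0, 0]]
    - [[0, 0.003, 0.012], [0, 0, 0]]
    - [[0, 0.003, 0.012], [0, 0, 0]]

```text
clock: 20.7
tool_pos: [0.4905, -0.3718, 0.0736]
eef_rot: [0.184, 0.983, -0.002, 0.0]
contact_force: [-1.0, -0.4, 8.6]
opening: 0.448
finger_force: 15.0
```

Request:
send_rows:
  targets:
    - [[0, 0, 0], [0, 0, 0]]
    - [[0, 0, 0], [0, 0, 0]]
    - [[0, 0, 0], [0, 0, 0]]
    - [[0, 0, 0], [0, 0, 0]]
    - [[0, 0, -0.1], [0, 0, 0]]
    - [[0, 0, -0.2], [0, 0, 0]]
    - [[0, 0, -0.35], [0, 0, 0]]
    - [[0, 0, -0.42], [0, 0, 0]]
    - [[0, 0, -0.42], [0, 0, 0]]
  fingers: 0.75

```text
clock: 21.82
tool_pos: [0.4908, -0.3715, 0.1996]
eef_rot: [0.184, 0.983, -0.002, 0.001]
contact_force: [-0.4, 0.4, 0.6]
opening: 0.75
finger_force: 0.0
```

Run:
```python
from h import *
s=get_state();print(s["clock"],s["tool_pos"],s["q"].round(2),rel([.5787,-.1238,.15]))
w=snapshot("wrist");cv2.imwrite("pics/w6.png",cv2.resize(w["img"][120:280,220:440],None,fx=2.5,fy=2.5))
T=np.eye(4);T[:3,:3]=R.from_quat(s["eef_rot"]).as_matrix();T[:3,3]=s["tool_pos"];ci=np.linalg.inv(T@w["T_tool_cam"])
for z in(.084,.067,.05):
    c=ci@np.r_[.4905,-.3718,z,1];print((w["fx"]*c[0]/c[2]+w["cx"]-220)*2.5,(w["fy"]*c[1]/c[2]+w["cy"]-120)*2.5,w["fx"]/c[2]*2.5)
```

```text
21.825 [ 0.49077032 -0.37150302  0.1995878 ] [ 0.98  0.82 -0.78  1.62  0.67  0.98  1.18] [0.0265 0.8763 0.1624]
259.91565817266377 180.21271033609537 2611.7950561898797
260.11943035222873 168.55046797203778 2464.999736952167
260.3015155119175 158.1294121256373 2333.827517064072
```

View pics/w6.png

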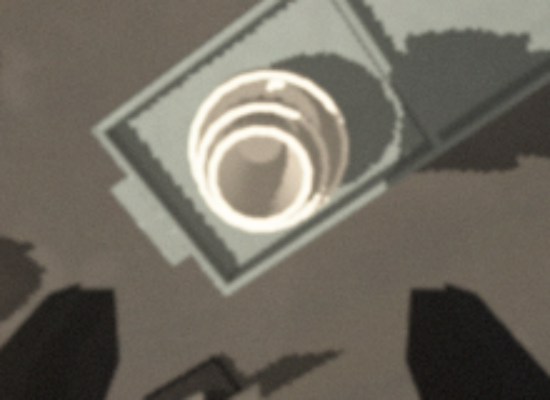

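All three are nested upright: slim rim (260,179), medium about (265,165), wide (268,150). Next is the follower, with the tool turned so the gripper's body stays clear of the stack.

Request:
send_rows:
  targets:
    - [[0.01, 0.15, 0], [0, 0, 0.05]]
    - [[0.01, 0.3, 0], [0, 0, 0.1]]
    - [[0.02, 0.45, 0], [0, 0, 0.15]]
    - [[0.02, 0.6, 0], [0, 0, 0.2]]
    - [[0.025, 0.75, 0.1], [0, 0, 0.25]]
    - [[0.026, 0.876, 0.16], [0, 0, 0.3]]
    - [[0.026, 0.876, 0.16], [0, 0, 0.3]]
    - [[0.026, 0.876, 0.16], [0, 0, 0.3]]
    - [[0.026, 0.876, 0.16], [0, 0, 0.3]]
  fingers: 0.6

```text
clock: 23.0
tool_pos: [0.5771, -0.1256, 0.1492]
eef_rot: [0.611, 0.791, -0.002, -0.0]
contact_force: [0.1, 0.1, -0.7]
opening: 0.598
finger_force: 0.0
```

Run:
```python
from h import *
s=get_state();A=R.from_quat(s["eef_rot"]).as_matrix();print(s["clock"],s["tool_pos"],s["q"].round(2),A.round(3).tolist(),rel([.5787,-.1238,.017]))
w=snapshot("wrist");cv2.imwrite("pics/w7.png",w["img"])
T=np.eye(4);T[:3,:3]=A;T[:3,3]=s["tool_pos"];ci=np.linalg.inv(T@w["T_tool_cam"])
for z in(.014,.04):
    c=ci@np.r_[.5787,-.1238,z,1];print(w["fx"]*c[0]/c[2]+w["cx"],w["fy"]*c[1]/c[2]+w["cy"],w["fx"]/c[2])
```

```text
23.0 [ 0.57705714 -0.12561031  0.14922484] [ 0.39  0.79 -0.46  1.74  0.5   0.73 -0.07] [[-0.253, 0.968, -0.003], [0.968, 0.253, -0.003], [-0.002, -0.004, -1.0]] [0.0054 0.0084 0.4407]
326.3037060014234 186.29951991902607 978.1156426336183
326.384938407837 193.4920872877889 1069.3039412403512
```

View pics/w7.png

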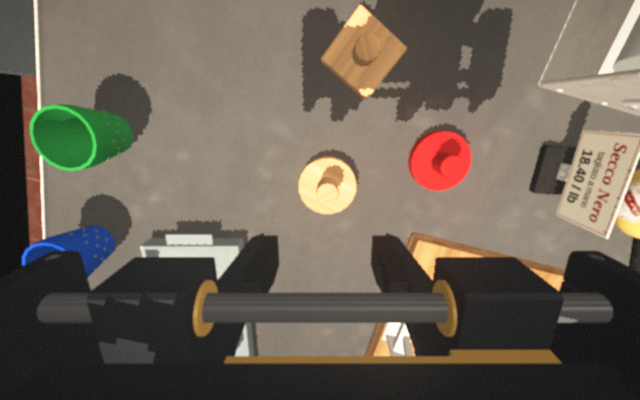

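The follower's disc is at (328,185), prediction (326,186), and the way down is clear.

Request:
send_rows:
  targets:
    - [[0.005, 0.006, 0.2], [0, 0, 0]]
    - [[0.005, 0.006, 0.34], [0, 0, 0]]
    - [[0.005, 0.006, 0.41], [0, 0, 0]]
    - [[0.005, 0.006, 0.435], [0, 0, 0]]
    - [[0.005, 0.006, 0.435], [0, 0, 0]]
    - [[0.005, 0.006, 0.435], [0, 0, 0]]

```text
clock: 23.8
tool_pos: [0.5796, -0.1222, 0.0201]
eef_rot: [0.611, 0.792, -0.001, 0.001]
contact_force: [0.8, -0.6, 0.3]
opening: 0.606
finger_force: 0.0
```

Request:
send_rows:
  targets:
    - [[0, 0, 0], [0, 0, 0]]
    - [[0, 0, 0], [0, 0, 0]]
    - [[0, 0, 0], [0, 0, 0]]
    - [[0, 0, 0], [0, 0, 0]]
    - [[0, 0, 0], [0, 0, 0]]
    - [[0, 0, 0], [0, 0, 0]]
    - [[0, 0, 0], [0, 0, 0]]
  fingers: 0.1
  newtons: 20

```text
clock: 24.68
tool_pos: [0.5787, -0.1219, 0.019]
eef_rot: [0.61, 0.792, -0.002, -0.0]
contact_force: [0.1, -0.1, 2.9]
opening: 0.241
finger_force: 20.0
```

Run:
```python
from h import *
s=get_state();print(s["clock"],s["tool_pos"])
p=s["tool_pos"];print(rel([p[0],p[1],.1]), rel([.4637,-.2663,.1]))
```

```text
24.675 [ 0.5787369  -0.1219023   0.01902526]
[-0.0004 -0.0007 -0.2699] [-0.3682 -0.4942 -0.268 ]
```

Request:
send_rows:
  targets:
    - [[0, 0, -0.1], [0, 0, 0]]
    - [[0, 0, -0.2], [0, 0, 0]]
    - [[0, 0, -0.27], [0, 0, 0]]
    - [[-0.09, -0.12, -0.27], [0, 0, 0]]
    - [[-0.184, -0.247, -0.27], [0, 0, 0]]
    - [[-0.276, -0.37, -0.27], [0, 0, 0]]
    - [[-0.367, -0.494, -0.27], [0, 0, 0]]
    - [[-0.367, -0.494, -0.27], [0, 0, 0]]
    - [[-0.367, -0.494, -0.27], [0, 0, 0]]

```text
clock: 25.8
tool_pos: [0.4642, -0.2653, 0.1003]
eef_rot: [0.61, 0.792, -0.001, -0.0]
contact_force: [-0.9, 0.8, -0.6]
opening: 0.241
finger_force: 20.0
```

Run:
```python
from h import *
s=get_state();print(s["clock"],s["tool_pos"],rel([.4637,-.2658,.025]))
w=snapshot("wrist");cv2.imwrite("pics/w8.png",w["img"])
```

```text
25.8 [ 0.46424427 -0.26533323  0.10032961] [-0.0009 -0.0018  0.2511]
```

View pics/w8.png

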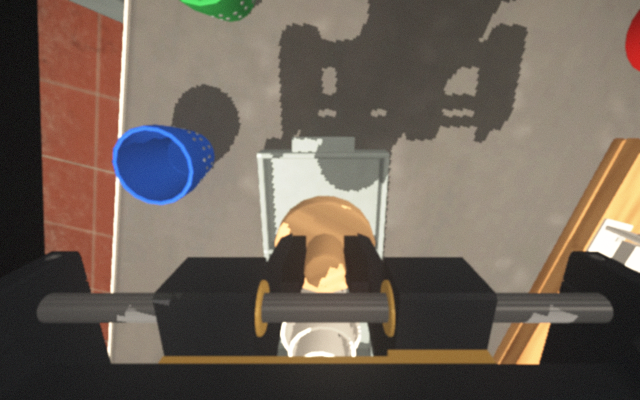

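The follower is level over the small bay, centred between its walls (columns 262–385), and the body will pass above the blue cup.

Request:
send_rows:
  targets:
    - [[-0.001, -0.002, 0.12], [0, 0, 0]]
    - [[-0.001, -0.002, 0.19], [0, 0, 0]]
    - [[-0.001, -0.002, 0.23], [0, 0, 0]]
    - [[-0.001, -0.002, 0.25], [0, 0, 0]]
    - [[-0.001, -0.002, 0.256], [0, 0, 0]]
    - [[-0.001, -0.002, 0.26], [0, 0, 0]]
    - [[-0.001, -0.002, 0.26], [0, 0, 0]]

```text
clock: 26.72
tool_pos: [0.4634, -0.2666, 0.023]
eef_rot: [0.61, 0.792, -0.001, 0.0]
contact_force: [-0.1, 0.2, 1.3]
opening: 0.239
finger_force: 20.0
```

Contact at the expected height; I'll release, rise and clear the view.

Request:
send_rows:
  targets:
    - [[0, 0, 0.003], [0, 0, 0]]
    - [[0, 0, 0.003], [0, 0, 0]]

```text
clock: 26.98
tool_pos: [0.4635, -0.2666, 0.023]
eef_rot: [0.61, 0.792, -0.001, 0.001]
contact_force: [-1.7, 1.9, 11.1]
opening: 0.241
finger_force: 20.0
```

Request:
send_rows:
  targets:
    - [[0, 0, 0], [0, 0, 0]]
    - [[0, 0, 0], [0, 0, 0]]
    - [[0, 0, 0], [0, 0, 0]]
    - [[0, 0, 0], [0, 0, 0]]
    - [[0, 0, -0.1], [0, 0, 0]]
    - [[0, 0, -0.25], [0, 0, 0]]
    - [[0, 0, -0.4], [0, 0, 0]]
    - [[0, 0, -0.6], [0, 0, 0]]
    - [[0.2, 0, -0.7], [0, 0, 0]]
    - [[0.4, 0, -0.7], [0, 0, 0]]
    - [[0.6, 0, -0.7], [0, 0, 0]]
    - [[0.8, 0, -0.7], [0, 0, 0]]
  fingers: 0.45

```text
clock: 28.48
tool_pos: [0.4017, -0.0323, 0.2315]
eef_rot: [0.611, 0.792, -0.001, -0.0]
contact_force: [1.4, 1.7, 0.4]
opening: 0.453
finger_force: 0.0
```

Request:
send_rows:
  targets:
    - [[0.2, 0, 0], [0, 0, 0]]
    - [[0.4, 0, 0], [0, 0, 0]]
    - [[0.6, 0, 0], [0, 0, 0]]
    - [[0.6, 0, 0], [0, 0, 0]]
    - [[0.6, 0, 0], [0, 0, 0]]

```text
clock: 29.1
tool_pos: [0.3562, 0.1393, 0.2308]
eef_rot: [0.61, 0.792, -0.002, -0.0]
contact_force: [-0.1, 0.5, 0.4]
opening: 0.449
finger_force: 0.0
```

Run:
```python
from h import *
d=snapshot("top")["img"];e=snapshot("scene")["img"]
a=cv2.resize(d[120:280,190:510],(800,400),interpolation=cv2.INTER_CUBIC);b=cv2.resize(e[220:320,280:480],(400,200),interpolation=cv2.INTER_CUBIC)
o=np.zeros((600,800,3),np.uint8);o[:400]=a;o[400:,:400]=b;cv2.imwrite("pics/end.png",o)
```

```text
(no output)
```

View pics/end.png

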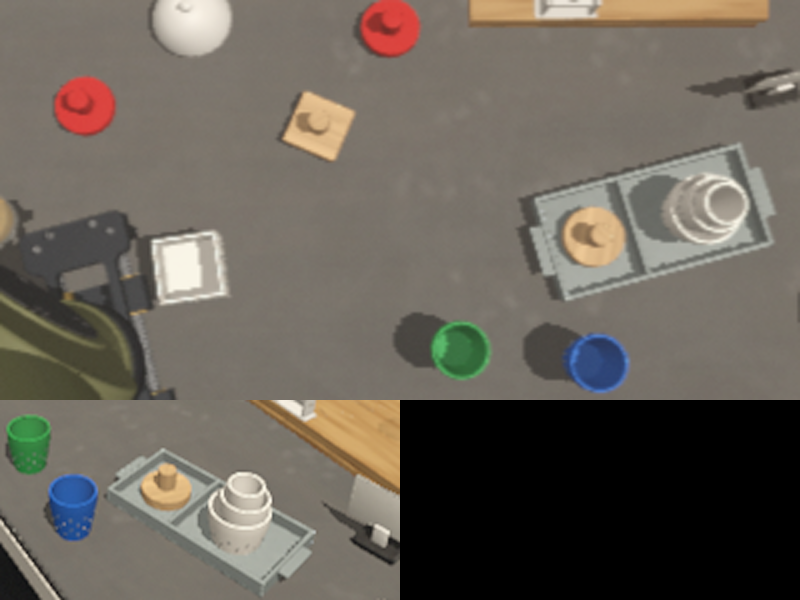

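The final pictures show the nest upright in the larger bay (705,208) and the follower flat with its knob up in the smaller bay (595,237). The square pieces and the bell are where they were, and the arm is clear.

```bash
python3 -c "
from plant import *
print(finish_job())"
```

```text
the job is handed in; nothing more can be done
None
```

The job is handed in at about 29 s: the three round moulds are nested upright in the caddy's larger bay, the round follower lies flat and knob up in the smaller bay, and I moved nothing else; the system returned no verdict.

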